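# Steady the rocking balance slab

## Robot

A 6-joint arm with a two-finger parallel gripper is mounted at the origin on the work surface. World frame = base frame: x ahead of the robot, y to its left, z up, the work surface at z = 0. Lengths are in m, angles in rad, forces in N, time in s.
With the tool pointing down it reaches from about 0.3 to 0.875 m from the base axis. Payload 6.4 kg.
Tool frame: the origin (TCP) lies midway between the tips of the shut fingers; the grasp point (between the pads) lies 19 mm behind it; x points along the fingers, y is the direction in which the jaws open and shut, and the axes are right-handed (so a half turn about x gives the same grasp; the last joint's range is limited). The gripper opens to 85 mm and grips with 20 to 120 N. Pads are 22 mm wide; open, the fingers measure 114 mm over their backs; the gripper's body (76 mm by 85 mm) begins 54 mm behind the grasp point. The pads swing forward as they close: fully open they stand 13 mm farther back than shut.
Start: joints at [-1.364, 0.181, 1.607, -0, 1.354, -0.206], TCP at [0.231, -0.527, 0.231] pointing down, gripper open.
Joint ranges: [-2.99, 2.99], [-0.89, 2.07], [0.3, 2.58], [-1.14, 4.28], [0, 2.63], [-3.12, 3.12]. Speed limits (rad/s): [2.57, 2.57, 3.01, 3.14, 3.14, 3.14].

## Interface

Orientations are given as a unit quaternion [w, x, y, z].
In Python, from bench import ctrl gives the robot as it stands.
- The arm moves only by the tool servo_tool, never from a script. Its argument "targets" is a list of rows, each a list of 7 numbers: the turn, a rotation vector about the tool's x, y, z in rad, then the shift along the tool's x, y, z in mm, then the opening, from -1 (shut) to 1 (fully open). A call has exactly 8 rows; each row is the pose to reach, as a shift and turn from the pose measured when the call began, along the tool's axes at that moment; what a row does not reach only later rows make up. A row lasts 1/8 s, in which the tool goes at most 62.5 mm and 10.7 degrees, less where a joint would pass 70% of its speed; a pose out of reach is approached as far as the arm can. A call with a gripper value outside its range is refused whole. The fingers move at their own pace and stop on an object; the grip force is fixed at half the most. Time passes only in rows, so rows that repeat a pose let the fingers close, or fill a call up. It gives the time, the measured TCP pose, the force and the opening at its end, in the units of the state.
- ctrl.get_obs(): the state, without advancing time (a new reading comes with each control period).
- ctrl.camera(name): name is "scene" or "top" or "wrist"; returns a dict with "pixels" (384x512x3 uint8, blue, green, red), "intrinsics" (3x3 intrinsics, pixels), "D" ([k1, k2, p1, p2, k3] as OpenCV has them; the pictures are not rectified), "R" (3x3) and "t" (3): a world point X has camera coordinates R X + t; the wrist camera has in their place "tool_from_camera" (4x4, takes a point from camera to tool coordinates, whose origin is the TCP and whose axes are the tool frame's). Camera axes: x right, y down, z forward; pixel columns grow to the right and rows downward; lengths in m; the calibration is good to about 2 mm. A picture is of the moment at which its call begins: read the wrist's pose just before it. There is no depth.
- ctrl.hand_in(): hands the job in, once; it reports no verdict.
The state is a dict: "time_s": time; "q": joint angles; "dq": joint speeds; "joint_efforts": joint torques, N m; "eef_pos": TCP position; "eef_rot": TCP orientation; "wrist_force": force on the tool from outside, world axes, zero at the start; "torque": the same for the moment, N m; "opening": opening from 0.0 (shut) to 1.0 (fully open).
Only numpy, scipy, OpenCV 4.12 (cv2) and the standard library are available. Lean on these libraries where they do the work, as an engineer would, in place of code of your own. Each camera call takes 0.05 s, during which the arm holds its last target.

## Task

One corner of the stone slab under the laboratory balance rocks. With a fingertip, press down firmly on the marked corners of the slab to find the one that gives, then push that corner's steel shim tab, beside the slab, all the way down flat so that the slab stands level and firm. Leave the other three tabs up, lift or carry nothing, and do not disturb the weight on the pan or the things standing around.

Things in the scene. Friction and masses are not known exactly. Their poses are not given: they have to be found in the camera images.
- frame: Grey levelling frame fixed to the bench, 260 x 280 x 6 mm thick. Origin: centre of its underside, on the bench. Its x axis points away from the robot (far), y to the left, within 0.45 rad; the slab, its corners and the tabs share this heading.
- slab: Loose stone slab, 240 (x) x 180 (y) x 18 mm, 2.2 to 3.1 kg, level on four hidden feet, one per corner, with a white balance (120 x 100 x 28 mm) fixed on its middle. Origin: centre of its underside, 29 mm above the bench; slab top at 47 mm. z axis vertical while level. Three feet are solid; one, alike in look and at a corner that changes from run to run, is slack and springy.
- pan (a point): Centre of the top of the balance pan (disc 80 mm across), 78 mm above the bench; a brass weight stands on it.
- corner_near_left (a point): Flat dark disc, 20 mm across, on the slab's top: where to press the left corner nearer the robot, right above its foot, 22 mm from the slab's end and 20 mm from its long side. If its foot is the slack one it starts to sink at about 2 N, stops 4 mm down at about 5 N (slab tilts 2 degrees) and springs back when let go; if solid, it gives under 1.5 mm at 15 N.
- corner_near_right (a point): Flat dark disc, 20 mm across, on the slab's top: where to press the right corner nearer the robot, right above its foot, 22 mm from the slab's end and 20 mm from its long side. If its foot is the slack one it starts to sink at about 2 N, stops 4 mm down at about 5 N (slab tilts 2 degrees) and springs back when let go; if solid, it gives under 1.5 mm at 15 N.
- corner_far_left (a point): Flat dark disc, 20 mm across, on the slab's top: where to press the left corner farther from the robot, right above its foot, 22 mm from the slab's end and 20 mm from its long side. If its foot is the slack one it starts to sink at about 2 N, stops 4 mm down at about 5 N (slab tilts 2 degrees) and springs back when let go; if solid, it gives under 1.5 mm at 15 N.
- corner_far_right (a point): Flat dark disc, 20 mm across, on the slab's top: where to press the right corner farther from the robot, right above its foot, 22 mm from the slab's end and 20 mm from its long side. If its foot is the slack one it starts to sink at about 2 N, stops 4 mm down at about 5 N (slab tilts 2 degrees) and springs back when let go; if solid, it gives under 1.5 mm at 15 N.
- tab_near_left (a joint): Shim tab of the left corner nearer the robot, rad: 0 = raised 50 degrees, 0.873 = flat, at its stop. Steel strip 55 x 24 x 4 mm beside the slab's left side, centre line 120 mm from the slab's middle. Hinge axis along y, 92 mm from the middle, 11 mm above the bench; free end points to the frame's +x. Stiff: 2 N moves it, it stays where left. Flat, its top is 13 mm above the bench.
- press_near_left (a point): Point to push on the tab of the left corner nearer the robot: middle of its upper face, 45 mm from the hinge axis. Going flat it moves in an arc, 14 to 18 mm to the frame's +x and up to 35 mm down. Flat, the tab props its corner of the slab; flat at a corner with a solid foot it jacks the slab out of level instead.
- tab_near_right (a joint): Shim tab of the right corner nearer the robot, rad: 0 = raised 50 degrees, 0.873 = flat, at its stop. Steel strip 55 x 24 x 4 mm beside the slab's right side, centre line 120 mm from the slab's middle. Hinge axis along y, 92 mm from the middle, 11 mm above the bench; free end points to the frame's +x. Stiff: 2 N moves it, it stays where left. Flat, its top is 13 mm above the bench.
- press_near_right (a point): Point to push on the tab of the right corner nearer the robot: middle of its upper face, 45 mm from the hinge axis. Going flat it moves in an arc, 14 to 18 mm to the frame's +x and up to 35 mm down. Flat, the tab props its corner of the slab; flat at a corner with a solid foot it jacks the slab out of level instead.
- tab_far_left (a joint): Shim tab of the left corner farther from the robot, rad: 0 = raised 50 degrees, 0.873 = flat, at its stop. Steel strip 55 x 24 x 4 mm beside the slab's left side, centre line 120 mm from the slab's middle. Hinge axis along y, 92 mm from the middle, 11 mm above the bench; free end points to the frame's -x. Stiff: 2 N moves it, it stays where left. Flat, its top is 13 mm above the bench.
- press_far_left (a point): Point to push on the tab of the left corner farther from the robot: middle of its upper face, 45 mm from the hinge axis. Going flat it moves in an arc, 14 to 18 mm to the frame's -x and up to 35 mm down. Flat, the tab props its corner of the slab; flat at a corner with a solid foot it jacks the slab out of level instead.
- tab_far_right (a joint): Shim tab of the right corner farther from the robot, rad: 0 = raised 50 degrees, 0.873 = flat, at its stop. Steel strip 55 x 24 x 4 mm beside the slab's right side, centre line 120 mm from the slab's middle. Hinge axis along y, 92 mm from the middle, 11 mm above the bench; free end points to the frame's -x. Stiff: 2 N moves it, it stays where left. Flat, its top is 13 mm above the bench.
- press_far_right (a point): Point to push on the tab of the right corner farther from the robot: middle of its upper face, 45 mm from the hinge axis. Going flat it moves in an arc, 14 to 18 mm to the frame's -x and up to 35 mm down. Flat, the tab props its corner of the slab; flat at a corner with a solid foot it jacks the slab out of level instead.
- weight: Small brass weight, 22 mm across, 29 mm high, 70 g, standing loose on the balance pan. Leave it there. Origin: centre of its underside.
- rack: Blue tube rack with white-capped tubes, 70 x 170 mm, 95 mm high, loose, standing left of the frame. Leave it. Origin: centre of its underside.
- bottle: Brown glass bottle, 64 mm across, 140 mm high, loose, standing right of the frame. Leave it. Origin: centre of its underside.
- beaker: Open glass beaker, 68 mm across, 85 mm high, loose, standing right of the frame. Leave it. Origin: centre of its underside.

How it is judged:
By the outcome, as a careful person would: the job done as asked, in the order asked, and still so for the second after the job is handed in, with the robot touching nothing.
It also fails if it takes over 64 s, if anything falls off the work surface, if the arm or the gripper's body presses on something with over 40 N, if the wrist force passes 120 N, or if a joint passes its speed limit or range.

## Working session

There is one attempt and no reset: what is moved stays moved. The work goes in short steps, Python scripts to look and compute and a tool call to move; the robot and the scene stay as the last step left them, time stands still between calls to the robot, and variables do not carry over. Pictures are saved under pics/ and viewed, and the job is handed in when it is done.

Besides the shell and the picture viewer there is one more tool, called as name(argument=value, ...) on one line, values as JSON. servo_tool: Moves the arm, as the interface text tells. Its arguments: {"type":"object","properties":{"targets":{"type":"array","items":{"type":"array","items":{"type":"number"}}}},"required":["targets"]}

```bash
ls; mkdir -p pics
python3 - <<'E'
from bench import ctrl
import cv2,numpy as np
o=ctrl.get_obs();print({k:np.round(v,3).tolist() for k,v in o.items()})
for n in("scene","top","wrist"):
    c=ctrl.camera(n);cv2.imwrite(f"pics/{n}0.png",c["pixels"])
    print(n,{k:np.round(v,4).tolist() for k,v in c.items() if k!="pixels"})
E
```

```text
pics
{'time_s': 0.0, 'q': [-1.364, 0.182, 1.608, -0.0, 1.354, -0.206], 'dq': [-0.002, 0.001, -0.001, 0.0, 0.001, 0.0], 'joint_efforts': [0.001, -44.487, -35.133, -0.0, 0.009, 0.0], 'eef_pos': [0.231, -0.526, 0.23], 'eef_rot': [-0.144, -0.692, -0.146, 0.692], 'wrist_force': [-0.582, -0.187, -0.185], 'torque': [-0.007, 0.022, -0.001], 'opening': 0.999}
scene {'intrinsics': [[458.9648, 0.0, 254.0152], [0.0, 458.9648, 193.7909], [0.0, 0.0, 1.0]], 'D': [0.0234, 0.0, 0.0, 0.0, 0.0], 'R': [[-0.434, 0.9009, -0.0033], [0.5683, 0.2709, -0.7769], [-0.6991, -0.339, -0.6296]], 't': [0.2457, -0.2621, 1.6593]}
top {'intrinsics': [[478.5534, 0.0, 255.5985], [0.0, 478.5534, 183.6089], [0.0, 0.0, 1.0]], 'D': [-0.049, 0.0, 0.0, 0.0, 0.0], 'R': [[-0.0145, -0.9999, 0.0013], [-0.9981, 0.0144, -0.0602], [0.0602, -0.0022, -0.9982]], 't': [0.0095, 0.5571, 1.3723]}
wrist {'intrinsics': [[305.5348, 0.0, 257.6629], [0.0, 305.5348, 192.0294], [0.0, 0.0, 1.0]], 'D': [-0.0458, 0.0, 0.0, 0.0, 0.0], 'tool_from_camera': [[0.0002, -0.3196, 0.9475, -0.1425], [1.0, 0.0009, 0.0001, 0.0002], [-0.0009, 0.9475, 0.3196, -0.0812], [0.0, 0.0, 0.0, 1.0]]}
```

View pics/top0.png

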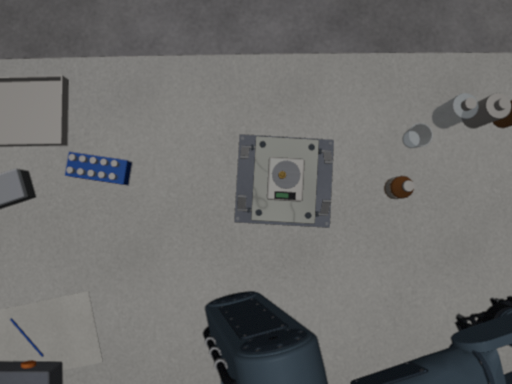

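View pics/scene0.png

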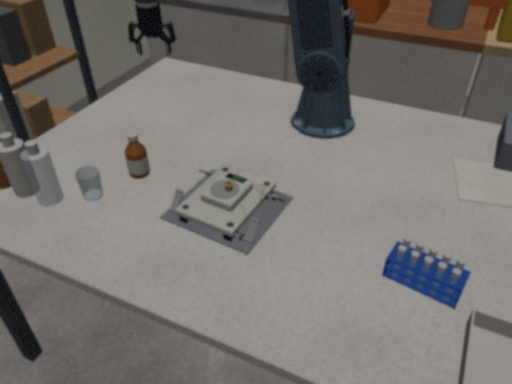

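The top view shows the slab centred near (285,181), with dark discs near (263,144), (311,147), (259,212) and (308,216). I'll measure these next. The rack (98,168), bottle (400,187) and beaker (415,137) stand well clear of the frame.

```bash
cat > h.py <<'E'
import cv2,numpy as np
from scipy.spatial.transform import Rotation as Ro
def ray(c,uv,z):
    K,D,R,t=[np.array(c[k]) for k in("intrinsics","D","R","t")]
    p=cv2.undistortPoints(np.array(uv,float).reshape(-1,1,2),K,D).reshape(-1,2)
    d=np.c_[p,np.ones(len(p))]@R; o=-R.T@t
    return o+d*((z-o[2])/d[:,2])[:,None]
def proj(c,X):
    K,D,R,t=[np.array(c[k]) for k in("intrinsics","D","R","t")]
    return cv2.projectPoints(np.array(X,float).reshape(-1,1,3),cv2.Rodrigues(R)[0],t,K,D)[0].reshape(-1,2)
def blobs(g,seeds,r=7):
    out=[]
    for u,v in seeds:
        w=g[v-r:v+r+1,u-r:u+r+1].astype(float);w=np.clip(np.median(w)-20-w,0,None)
        yy,xx=np.mgrid[v-r:v+r+1,u-r:u+r+1];out.append([(w*xx).sum()/w.sum(),(w*yy).sum()/w.sum()])
    return np.array(out)
def rot(o): q=o["eef_rot"];return Ro.from_quat([q[1],q[2],q[3],q[0]]).as_matrix()
E
python3 - <<'E'
from bench import ctrl
from h import *
c=ctrl.camera("top");g=cv2.cvtColor(c["pixels"],cv2.COLOR_BGR2GRAY)
b=blobs(g,[(259,212),(308,216),(263,144),(311,147)],5);print(b.round(1))
P=ray(c,b,.047);print(P.round(4)); C=P.mean(0)
print(C,[np.linalg.norm(P[i]-P[j]).round(4) for i,j in((0,1),(2,3),(0,2),(1,3))])
d=(P[2]+P[3]-P[0]-P[1]);e=P[0]+P[2]-P[1]-P[3]
print("yaw",np.arctan2(d[1],d[0]),np.arctan2(-e[0],e[1]))
cv2.imwrite("pics/topcrop.png",cv2.resize(c["pixels"][120:240,215:355],None,fx=5,fy=5,interpolation=2))
c=ctrl.camera("scene");cv2.imwrite("pics/scenecrop.png",cv2.resize(c["pixels"][150:260,150:310],None,fx=5,fy=5,interpolation=2))
q=proj(c,P);print(q)
print(rot(ctrl.get_obs()).round(3))
E
```

```text
[[258.3 212.2]
 [307.7 215. ]
 [262.2 143.9]
 [311.2 146.7]]
[[ 0.4743 -0.0051  0.047 ]
 [ 0.4642 -0.1447  0.047 ]
 [ 0.6686 -0.0191  0.047 ]
 [ 0.6585 -0.1587  0.047 ]]
[ 0.56639523 -0.08189054  0.047     ] [np.float64(0.14), np.float64(0.14), np.float64(0.1948), np.float64(0.1948)]
yaw -0.07177095700237614 -0.07233953319859109
[[266.4370697  183.04508361]
 [224.77560977 168.6990699 ]
 [229.75894161 223.7273932 ]
 [185.24890381 206.04665933]]
[[-0.     0.401 -0.916]
 [ 0.001 -0.916 -0.401]
 [-1.    -0.001 -0.   ]]
```

View pics/topcrop.png

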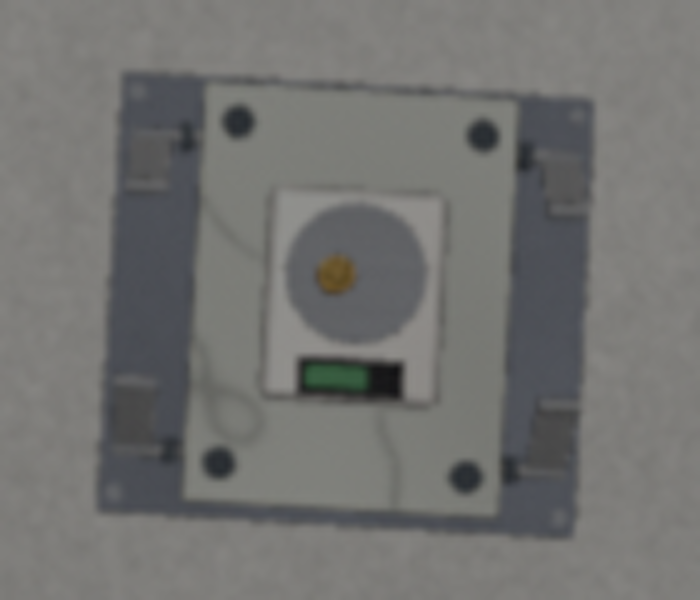

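View pics/scenecrop.png

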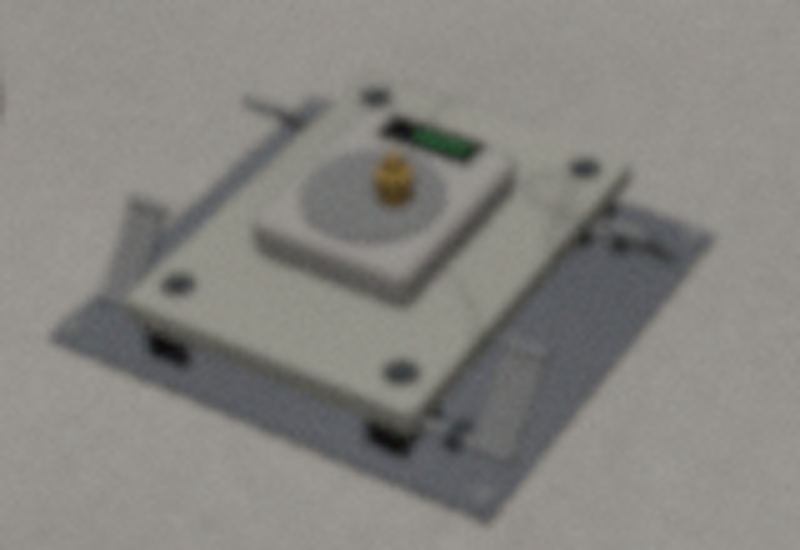

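Disc spacings come out at 140 and 195 mm, as expected, with the centre at (0.566,-0.082) and yaw -0.072. The scene view agrees to about 1 mm. I'll hover over the near-right corner first, with the fingers shut and the jaw axis along the frame's y.

servo_tool(targets=[[0.1,0,0,10,-32,-46,-1],[0.2,0,0,20,-64,-92,-1],[0.3,0,0,35,-96,-138,-1],[0.4,0,0,50,-128,-184,-1],[0.484,0,0,65,-160,-230,-1],[0.484,0,0,80,-192,-276,-1],[0.484,0,0,95,-224,-322,-1],[0.484,0,0,110,-256,-366,-1]])

```text
time_s: 1.25
eef_pos: [0.4641, -0.1434, 0.1209]
eef_rot: [-0.025, 0.707, -0.025, -0.706]
wrist_force: [0.6, -1.1, 0.0]
opening: 0.001
```

```bash
cat >> h.py <<'E'
PT={}
C0=np.array([.5664,-.0819]);yaw=-.072
def W(x,y,z):
    c,s=np.cos(yaw),np.sin(yaw);return np.array([C0[0]+c*x-s*y,C0[1]+s*x+c*y,z])
N=dict(nl=(-.098,.07),nr=(-.098,-.07),fl=(.098,.07),fr=(.098,-.07))
def to(o,X):
    R=rot(o);return (R.T@(np.array(X)-o["eef_pos"])*1000).round(1)
def des(o): # rotvec in tool axes to straight-down with jaws along frame y
    c,s=np.cos(yaw),np.sin(yaw);T=np.array([[0,-1*-s,-c],[0,-c,-s],[-1,0,0]]).astype(float)
    T[:,1]=[s,-c,0];T[:,2]=np.cross(T[:,0],T[:,1]);return Ro.from_matrix(rot(o).T@T).as_rotvec().round(3)
def st(o): print("t",round(o["time_s"],2),"p",np.round(o["eef_pos"],4),"F",np.round(o["wrist_force"],1),"op",round(o["opening"],3),"rotfix",des(o))
E
python3 -c "
from bench import ctrl
from h import *
o=ctrl.get_obs();st(o);print(rot(o).round(3));print(to(o,W(*N['nr'],.047)))
c=ctrl.camera('top');cv2.imwrite('pics/t1.png',c['pixels'])"
```

```text
t 1.25 p [ 0.4641 -0.1434  0.1209] F [ 0.6 -1.1  0. ] op 0.001 rotfix [ 0.001 -0.001  0.   ]
[[ 0.001 -0.071 -0.997]
 [ 0.    -0.997  0.071]
 [-1.    -0.    -0.001]]
[73.9  1.3  0.4]
```

servo_tool(targets=[[0,0,0,30,1,0,-1],[0,0,0,60,1,0,-1],[0,0,0,68,1,0,-1],[0,0,0,71,1,0,-1],[0,0,0,72,1,0,-1],[0,0,0,73,1,0,-1],[0,0,0,74,1,0,-1],[0,0,0,74.5,1,0,-1]])

```text
time_s: 2.3
eef_pos: [0.4656, -0.1389, 0.0469]
eef_rot: [-0.026, 0.707, -0.023, -0.707]
wrist_force: [-8.2, 2.9, 22.2]
opening: 0.001
```

servo_tool(targets=[[0,0,0,-3,0,0,-1],[0,0,0,-15,0,0,-1],[0,0,0,-40,0,0,-1],[0,0,0,-40,0,0,-1],[0,0,0,-40,0,0,-1],[0,0,0,-40,0,0,-1],[0,0,0,-40,0,0,-1],[0,0,0,-40,0,0,-1]])

```text
time_s: 3.3
eef_pos: [0.4653, -0.1389, 0.0865]
eef_rot: [0.026, -0.707, 0.023, 0.707]
wrist_force: [0.6, -0.7, -0.2]
opening: 0.001
```

```bash
python3 -c "
from bench import ctrl
from h import *
o=ctrl.get_obs();st(o);print(rot(o).round(3));print(to(o,W(*N['nr'],.047)),to(o,W(*N['nl'],.047)))
c=ctrl.camera('top');cv2.imwrite('pics/t2.png',cv2.resize(c['pixels'][120:240,215:355],None,fx=5,fy=5,interpolation=2))
c=ctrl.camera('wrist');cv2.imwrite('pics/w2.png',c['pixels'])
"
```

```text
t 3.3 p [ 0.4653 -0.1389  0.0865] F [ 0.6 -0.7 -0.2] op 0.001 rotfix [0.004 0.001 0.004]
[[-0.    -0.068 -0.998]
 [ 0.004 -0.998  0.068]
 [-1.    -0.004  0.001]]
[39.5  6.   1.3] [  40.1 -134.     0.7]
```

View pics/t2.png

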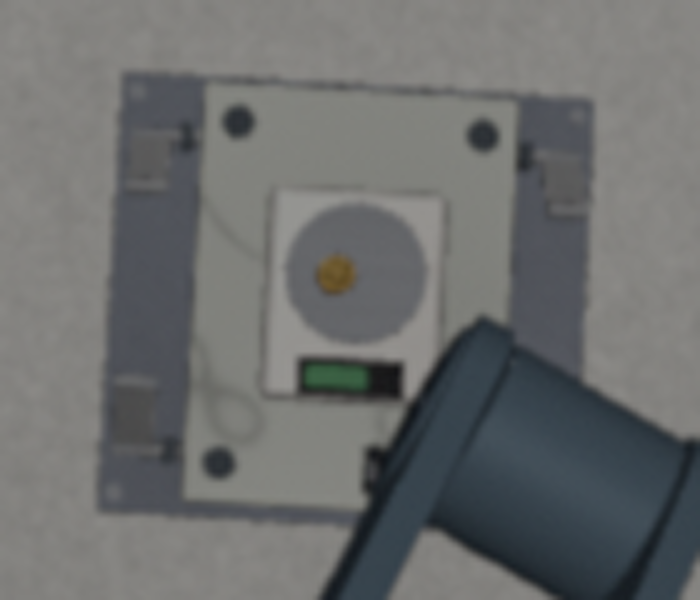

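View pics/w2.png

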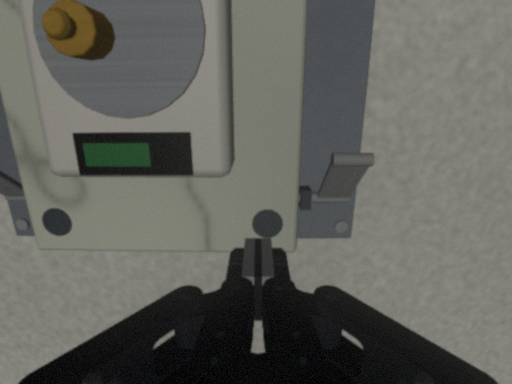

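The top view shows the slab unmoved. Near-right is solid: 22 N at z = 46.9 mm. The tip ended about 6 mm left of the disc (disc at (267,222) in the wrist view), so I'll stop short above the next corner and check sideways tracking.

servo_tool(targets=[[0,0,0,0,-34,0,-1],[0,0,0,0,-68,0,-1],[0,0,0,0,-102,0,-1],[0,0,0,0,-134,0.7,-1],[0,0,0,10,-134,0.7,-1],[0,0,0,25,-134,0.7,-1],[0,0,0,36,-134,0.7,-1],[0,0,0,36,-134,0.7,-1]])

```text
time_s: 4.4
eef_pos: [0.4727, -0.0056, 0.0498]
eef_rot: [0.026, -0.706, 0.023, 0.708]
wrist_force: [0.3, -0.2, -0.3]
opening: 0.001
```

```bash
python3 -c "
from bench import ctrl
from h import *
o=ctrl.get_obs();st(o);print(to(o,W(*N['nl'],.047)))
"
```

```text
t 4.4 p [ 0.4727 -0.0056  0.0498] F [ 0.3 -0.2 -0.3] op 0.001 rotfix [0.002 0.003 0.005]
[ 2.8 -0.6 -0.9]
```

servo_tool(targets=[[0,0,0,1,-0.6,-0.9,-1],[0,0,0,2,-0.6,-0.9,-1],[0,0,0,3,-0.6,-0.9,-1],[0,0,0,3.5,-0.6,-0.9,-1],[0,0,0,3.5,-0.6,-0.9,-1],[0,0,0,3.5,-0.6,-0.9,-1],[0,0,0,3.5,-0.6,-0.9,-1],[0,0,0,3.5,-0.6,-0.9,-1]])

```text
time_s: 5.4
eef_pos: [0.474, -0.0052, 0.0471]
eef_rot: [0.026, -0.706, 0.023, 0.708]
wrist_force: [-1.7, -0.2, 5.5]
opening: 0.002
```

servo_tool(targets=[[0,0,0,0.5,0,0,-1],[0,0,0,1,0,0,-1],[0,0,0,1.3,0,0,-1],[0,0,0,1.3,0,0,-1],[0,0,0,1.3,0,0,-1],[0,0,0,1.3,0,0,-1],[0,0,0,1.3,0,0,-1],[0,0,0,1.3,0,0,-1]])

```text
time_s: 6.4
eef_pos: [0.4741, -0.0052, 0.0469]
eef_rot: [0.026, -0.706, 0.023, 0.708]
wrist_force: [-6.0, 0.4, 13.4]
opening: -0.001
```

servo_tool(targets=[[0,0,0,-10,0,0,-1],[0,0,0,-50,0,-15,-1],[0,0,0,-60,0,-65,-1],[0,0,0,-60,0,-115,-1],[0,0,0,-60,0,-160,-1],[0,0,0,-50,0,-196,-1],[0,0,0,-20,0,-196,-1],[0,0,0,-5,0,-196,-1]])

```text
time_s: 7.4
eef_pos: [0.6686, -0.0184, 0.0494]
eef_rot: [0.026, -0.705, 0.023, 0.709]
wrist_force: [-2.0, -0.5, 0.3]
opening: -0.001
```

```bash
python3 -c "
from bench import ctrl
from h import *
o=ctrl.get_obs();st(o);print(to(o,W(*N['fl'],.047)))
"
```

```text
t 7.4 p [ 0.6686 -0.0184  0.0494] F [-2.  -0.5  0.3] op -0.001 rotfix [0.003 0.005 0.004]
[ 2.4  0.7 -0.6]
```

servo_tool(targets=[[0,0,0,1,0.7,-0.6,-1],[0,0,0,2,0.7,-0.6,-1],[0,0,0,3,0.7,-0.6,-1],[0,0,0,4,0.7,-0.6,-1],[0,0,0,4,0.7,-0.6,-1],[0,0,0,4,0.7,-0.6,-1],[0,0,0,4,0.7,-0.6,-1],[0,0,0,4,0.7,-0.6,-1]])

```text
time_s: 8.4
eef_pos: [0.6694, -0.0192, 0.0456]
eef_rot: [0.026, -0.705, 0.023, 0.708]
wrist_force: [1.2, 0.2, 2.5]
opening: 0.001
```

servo_tool(targets=[[0,0,0,0.5,0,0,-1],[0,0,0,1,0,0,-1],[0,0,0,1.5,0,0,-1],[0,0,0,2,0,0,-1],[0,0,0,2,0,0,-1],[0,0,0,2,0,0,-1],[0,0,0,2,0,0,-1],[0,0,0,2,0,0,-1]])

```text
time_s: 9.4
eef_pos: [0.6695, -0.0191, 0.0437]
eef_rot: [0.026, -0.705, 0.023, 0.708]
wrist_force: [2.5, 1.8, 3.8]
opening: 0.003
```

servo_tool(targets=[[0,0,0,0.5,0,0,-1],[0,0,0,1,0,0,-1],[0,0,0,1.5,0,0,-1],[0,0,0,2,0,0,-1],[0,0,0,2.5,0,0,-1],[0,0,0,2.5,0,0,-1],[0,0,0,2.5,0,0,-1],[0,0,0,2.5,0,0,-1]])

```text
time_s: 10.4
eef_pos: [0.6697, -0.0191, 0.043]
eef_rot: [0.026, -0.705, 0.023, 0.708]
wrist_force: [-3.7, 3.3, 14.0]
opening: 0.001
```

```bash
python3 -c "
from bench import ctrl
from h import *
o=ctrl.get_obs();st(o)
c=ctrl.camera('wrist');cv2.imwrite('pics/w3.png',c['pixels'])
print(to(o,W(*N['fr'],.047)))
"
```

```text
t 10.4 p [ 0.6697 -0.0191  0.043 ] F [-3.7  3.3 14. ] op 0.001 rotfix [0.003 0.004 0.004]
[ -4.6 140.1   1. ]
```

View pics/w3.png

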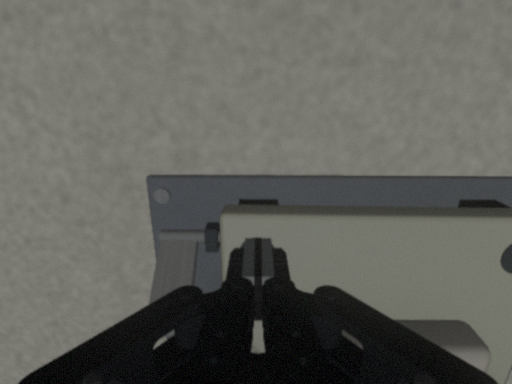

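Far-left sinks from 47 to 43 mm at about 2.5–4 N, then stops hard at 14 N, so that's the slack foot. I'll retract and turn the tool -90° about its axis. That keeps the knuckles and camera away from the slab as I go above the far-left tab.

```bash
python3 -c "
from bench import ctrl
from h import *
print(ctrl.get_obs()['q'].round(3) if hasattr(ctrl.get_obs()['q'],'round') else ctrl.get_obs()['q'])"
```

```text
[-0.207  0.593  1.461  0.004  1.092  1.431]
```

servo_tool(targets=[[0,0,0,-1.5,0,0,-1],[0,0,0,-3,0,0,-1],[0,0,0,-6,0,0,-1],[0,0,0,-30,0,0,-1],[-0.17,0,0,-70,-10,0,-1],[-0.34,0,0,-80,-30,0,-1],[-0.51,0,0,-80,-50,0,-1],[-0.68,0,0,-80,-50,0,-1]])

```text
time_s: 11.45
eef_pos: [0.6727, 0.0318, 0.1227]
eef_rot: [-0.213, -0.672, -0.217, 0.675]
wrist_force: [0.8, 0.1, 0.2]
opening: 0.001
```

```bash
python3 -c "
from bench import ctrl
from h import *
o=ctrl.get_obs();st(o);print(np.round(o['q'],2));print(to(o,W(.078,.121,.120)),to(o,W(.078,.121,.075)))
c=ctrl.camera('scene');cv2.imwrite('pics/s4.png',cv2.resize(c['pixels'][130:260,150:310],None,fx=5,fy=5,interpolation=2)[:600])
"
```

```text
t 11.45 p [0.6727 0.0318 0.1227] F [0.8 0.1 0.2] op 0.001 rotfix [0.691 0.004 0.006]
[-0.13  0.5   1.42  0.    1.23  0.82]
[  2.8 -12.6  15.4] [ 47.8 -12.3  15.3]
```

View pics/s4.png

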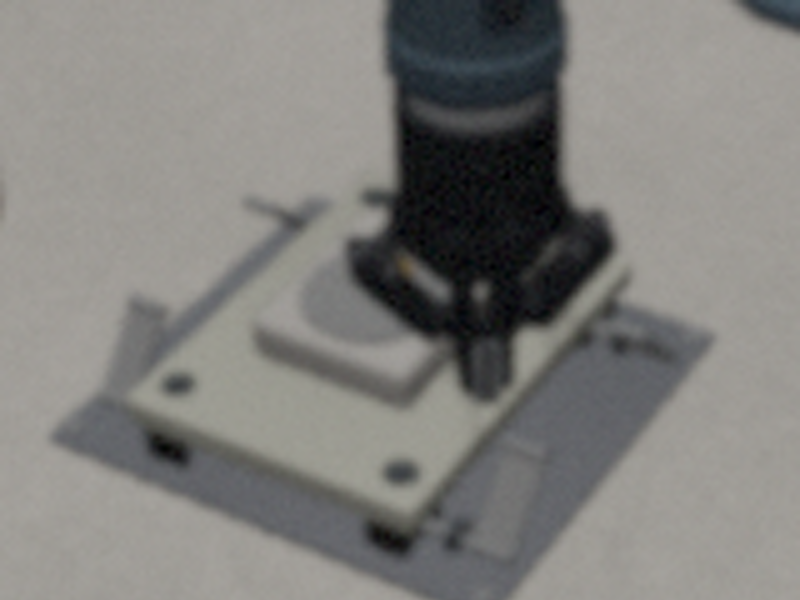

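The gripper is above the slab's far-left corner, with its knuckles flaring wide. The tab stands raised at about (515,500) in the crop. I'll finish the turn and move over the tab.

servo_tool(targets=[[-0.17,0,0,0,-4,5,-1],[-0.34,0,0,2,-8,10,-1],[-0.51,0,0,3,-12.6,15,-1],[-0.68,0,0,3,-12.6,15.4,-1],[-0.88,0,0,10,-12.6,15.4,-1],[-0.88,0,0,25,-12.5,15.3,-1],[-0.88,0,0,40,-12.4,15.3,-1],[-0.88,0,0,45,-12.3,15.3,-1]])

```text
time_s: 12.5
eef_pos: [0.6514, 0.0325, 0.0752]
eef_rot: [-0.479, -0.516, -0.486, 0.518]
wrist_force: [-1.7, -0.0, 1.3]
opening: -0.001
```

```bash
python3 -c "
from bench import ctrl
from h import *
o=ctrl.get_obs();st(o);print(rot(o).round(3))
for x,z in((.078,.06),(.073,.045),(.068,.035),(.06,.024),(.053,.015),(.05,.0125)):print(to(o,W(x,.121,z)))
c=ctrl.camera('wrist');cv2.imwrite('pics/w5.png',c['pixels'])
"
```

```text
t 12.5 p [0.6514 0.0325 0.0752] F [-1.7 -0.   1.3] op -0.001 rotfix [1.574 0.004 0.011]
[[-0.009  0.998 -0.069]
 [ 0.005 -0.069 -0.998]
 [-1.    -0.01  -0.004]]
[15.2  1.6 -0.7]
[30.2 -3.2 -0.7]
[40.3 -8.1 -0.7]
[ 51.4 -16.   -0.6]
[ 60.4 -22.9  -0.6]
[ 63.  -25.9  -0.6]
```

View pics/w5.png

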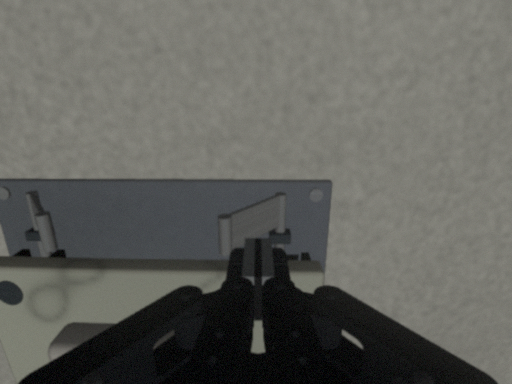

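The tab is visible raised at (220–285, 195–255), just beyond the fingertip. Next I'll push it along its arc.

servo_tool(targets=[[0,0,0,10,1.6,-0.7,-1],[0,0,0,16,1.6,-0.7,-1],[0,0,0,22,0,-0.7,-1],[0,0,0,27,-2,-0.7,-1],[0,0,0,32,-4,-0.7,-1],[0,0,0,36,-6,-0.7,-1],[0,0,0,40,-8,-0.7,-1],[0,0,0,40,-8,-0.7,-1]])

```text
time_s: 13.55
eef_pos: [0.6429, 0.0339, 0.035]
eef_rot: [-0.479, -0.515, -0.486, 0.518]
wrist_force: [0.4, -0.8, -0.1]
opening: -0.0
```

```bash
python3 -c "
from bench import ctrl
from h import *
o=ctrl.get_obs();st(o);print(rot(o).round(3))
for x,z in((.068,.035),(.06,.024),(.053,.015),(.05,.0125)):print(to(o,W(x,.121,z)))
c=ctrl.camera('wrist');cv2.imwrite('pics/w6.png',c['pixels'])
"
```

```text
t 13.55 p [0.6429 0.0339 0.035 ] F [ 0.4 -0.8 -0.1] op -0.0 rotfix [1.575 0.005 0.011]
[[-0.01   0.998 -0.068]
 [ 0.005 -0.068 -0.998]
 [-1.    -0.01  -0.004]]
[ 0.   0.1 -0. ]
[11.1 -7.8 -0. ]
[ 20.2 -14.7   0. ]
[ 22.7 -17.7   0. ]
```

View pics/w6.png

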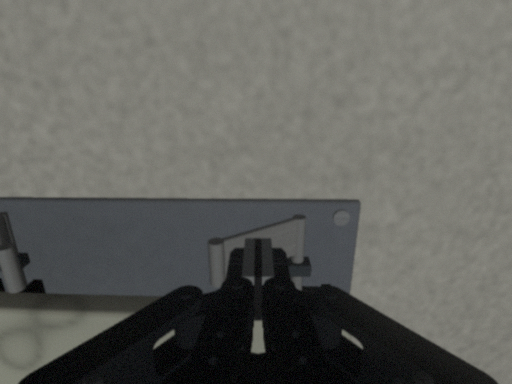

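servo_tool(targets=[[0,0,0,4,-3,0,-1],[0,0,0,8,-5.5,0,-1],[0,0,0,12,-8.5,0,-1],[0,0,0,16,-11.5,0,-1],[0,0,0,19,-14,0,-1],[0,0,0,21,-16,0,-1],[0,0,0,22.5,-17.5,0,-1],[0,0,0,23,-18,0,-1]])

```text
time_s: 14.6
eef_pos: [0.6255, 0.0352, 0.0129]
eef_rot: [-0.479, -0.516, -0.486, 0.518]
wrist_force: [2.1, 0.1, 5.7]
opening: 0.001
```

```bash
python3 -c "
from bench import ctrl
from h import *
o=ctrl.get_obs();st(o)
print(to(o,W(.048,.121,.0115)))
c=ctrl.camera('wrist');cv2.imwrite('pics/w7.png',c['pixels'])
c=ctrl.camera('scene');cv2.imwrite('pics/s7.png',cv2.resize(c['pixels'][140:260,150:310],None,fx=5,fy=5,interpolation=2))
"
```

```text
t 14.6 p [0.6255 0.0352 0.0129] F [2.1 0.1 5.7] op 0.001 rotfix [1.575 0.003 0.01 ]
[ 1.5 -2.5  0. ]
```

View pics/w7.png

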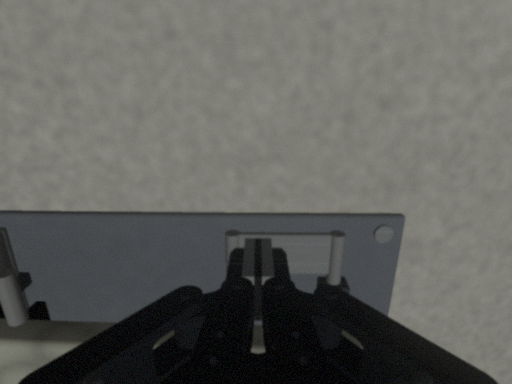

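View pics/s7.png

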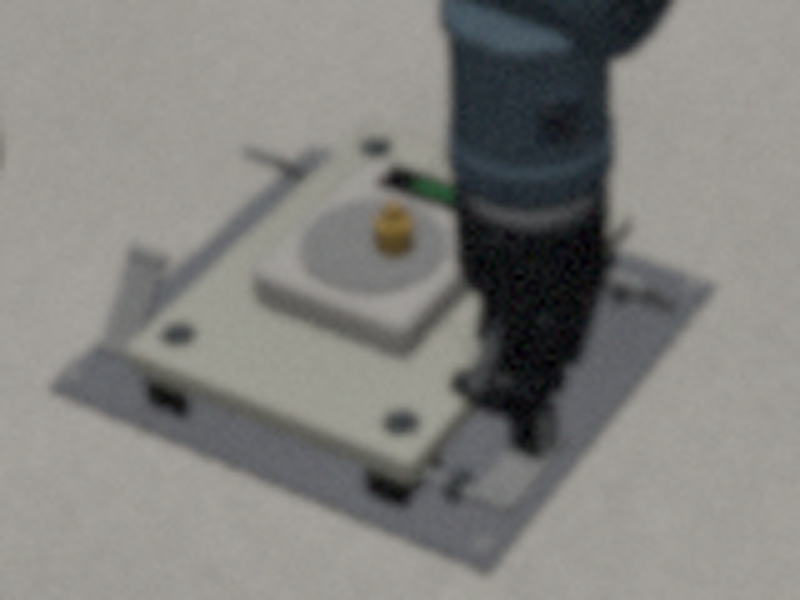

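The tab looks flat: TCP z is 12.9 mm and both its edges are parallel to the frame at (232–340, 235). I'll press harder to make sure it seats at its stop.

servo_tool(targets=[[0,0,0,1,-1,0,-1],[0,0,0,2,-1,0,-1],[0,0,0,3,-1,0,-1],[0,0,0,3.5,-1,0,-1],[0,0,0,3.5,-1,0,-1],[0,0,0,3.5,-1,0,-1],[0,0,0,3.5,-1,0,-1],[0,0,0,3.5,-1,0,-1]])

```text
time_s: 15.7
eef_pos: [0.6257, 0.0353, 0.0124]
eef_rot: [-0.48, -0.516, -0.485, 0.517]
wrist_force: [-4.8, -0.0, 21.0]
opening: -0.0
```

The tab is at its stop: 21 N at z = 12.4 mm. I'll lift off, take pictures and re-test the corner gently.

servo_tool(targets=[[0,0,0,-5,0,0,-1],[0,0,0,-40,0,0,-1],[0,0,0,-90,0,0,-1],[0.18,0,0,-110,12,12,-1],[0.36,0,0,-110,24,24,-1],[0.54,0,0,-110,36,36,-1],[0.72,0,0,-110,48,51,-1],[0.9,0,0,-110,48,51,-1]])

```text
time_s: 16.7
eef_pos: [0.6703, -0.0205, 0.1207]
eef_rot: [-0.205, -0.674, -0.21, 0.678]
wrist_force: [-0.1, 0.1, -0.5]
opening: -0.001
```

```bash
python3 -c "
from bench import ctrl
from h import *
o=ctrl.get_obs();st(o)
print(to(o,W(*N['fl'],.05)))
c=ctrl.camera('scene');cv2.imwrite('pics/s8.png',cv2.resize(c['pixels'][140:260,150:310],None,fx=5,fy=5,interpolation=2))
"
```

```text
t 16.7 p [ 0.6703 -0.0205  0.1207] F [-0.1  0.1 -0.5] op -0.001 rotfix [0.668 0.007 0.007]
[70.8 -1.2 -0.1]
```

View pics/s8.png

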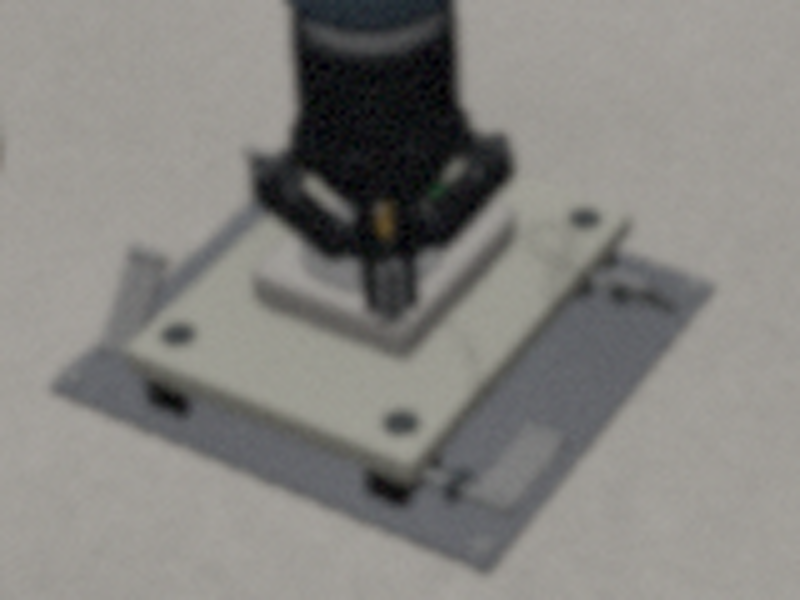

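The far-left tab lies flat at (520,465). Now I'll finish the turn and press the far-left corner as a check.

servo_tool(targets=[[0.18,0,0,5,-1.2,0,-1],[0.36,0,0,15,-1.2,0,-1],[0.54,0,0,35,-1.2,0,-1],[0.67,0,0,60,-1.2,0,-1],[0.67,0,0,70,-1.2,0,-1],[0.67,0,0,73,-1.2,0,-1],[0.67,0,0,74.5,-1.2,0,-1],[0.67,0,0,74.5,-1.2,0,-1]])

```text
time_s: 17.75
eef_pos: [0.6692, -0.0186, 0.0471]
eef_rot: [0.03, -0.704, 0.027, 0.709]
wrist_force: [-1.2, -0.0, 1.5]
opening: -0.002
```

servo_tool(targets=[[0,0,0,0.3,0,0,-1],[0,0,0,0.6,0,0,-1],[0,0,0,1,0,0,-1],[0,0,0,1,0,0,-1],[0,0,0,1,0,0,-1],[0,0,0,1,0,0,-1],[0,0,0,1,0,0,-1],[0,0,0,1,0,0,-1]])

```text
time_s: 18.75
eef_pos: [0.6698, -0.0187, 0.0468]
eef_rot: [0.03, -0.704, 0.027, 0.709]
wrist_force: [-0.2, 0.0, 4.7]
opening: -0.0
```

Contact is now at 47.1 mm with no sinking. I'll press a bit more, then retract.

servo_tool(targets=[[0,0,0,0.5,0,0,-1],[0,0,0,1,0,0,-1],[0,0,0,1.5,0,0,-1],[0,0,0,1.5,0,0,-1],[0,0,0,1.5,0,0,-1],[0,0,0,1.5,0,0,-1],[0,0,0,1.5,0,0,-1],[0,0,0,1.5,0,0,-1]])

```text
time_s: 19.75
eef_pos: [0.6699, -0.0187, 0.0465]
eef_rot: [0.03, -0.704, 0.027, 0.709]
wrist_force: [-4.2, 1.0, 10.6]
opening: -0.001
```

servo_tool(targets=[[0,0,0,-2,0,0,-1],[0,0,0,-15,0,0,-1],[0,0,0,-50,0,0,-1],[0,0,0,-100,0,0,-1],[0,0,0,-150,0,0,-1],[0,0,0,-160,0,60,-1],[0,0,0,-160,0,120,-1],[0,0,0,-160,0,170,-1]])

```text
time_s: 20.75
eef_pos: [0.4994, -0.0056, 0.208]
eef_rot: [0.03, -0.705, 0.027, 0.709]
wrist_force: [-0.2, -1.4, 1.9]
opening: -0.003
```

servo_tool(targets=[[0,0,0,0,10,50,-1],[0,0,0,0,60,80,-1],[0,0,0,0,110,100,-1],[0,0,0,0,160,120,-1],[0,0,0,0,210,120,-1],[0,0,0,0,260,120,-1],[0,0,0,0,260,120,-1],[0,0,0,0,260,120,-1]])

```text
time_s: 21.75
eef_pos: [0.3588, -0.2546, 0.2077]
eef_rot: [0.03, -0.704, 0.027, 0.709]
wrist_force: [-0.4, -0.2, -0.6]
opening: 0.003
```

```bash
python3 -c "
from bench import ctrl
from h import *
o=ctrl.get_obs();st(o)
c=ctrl.camera('top');g=cv2.cvtColor(c['pixels'],cv2.COLOR_BGR2GRAY)
print(blobs(g,[(259,212),(308,216),(263,144),(311,147)],5).round(1))
cv2.imwrite('pics/t9.png',cv2.resize(c['pixels'][120:240,215:355],None,fx=5,fy=5,interpolation=2))
c=ctrl.camera('scene');cv2.imwrite('pics/s9.png',cv2.resize(c['pixels'][140:260,150:310],None,fx=5,fy=5,interpolation=2))
"
```

```text
t 21.75 p [ 0.3588 -0.2546  0.2077] F [-0.4 -0.2 -0.6] op 0.003 rotfix [-0.008  0.006  0.005]
[[258.3 212.2]
 [307.7 215. ]
 [262.2 143.9]
 [311.2 146.7]]
```

View pics/t9.png

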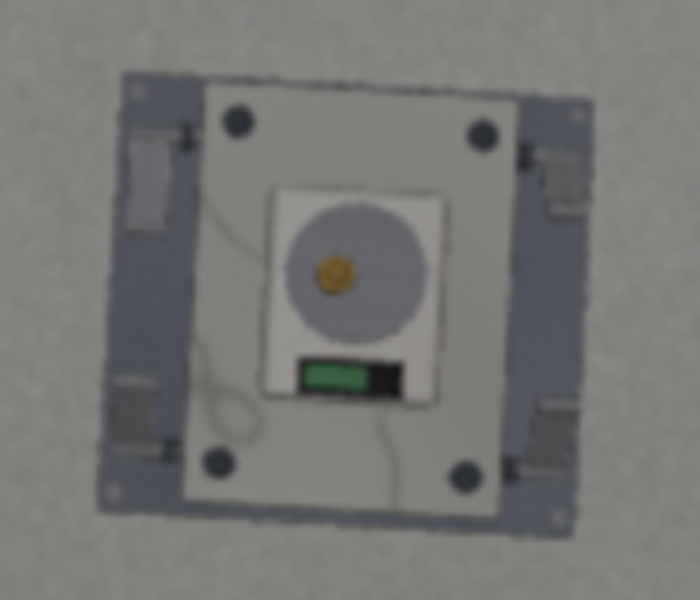

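View pics/s9.png

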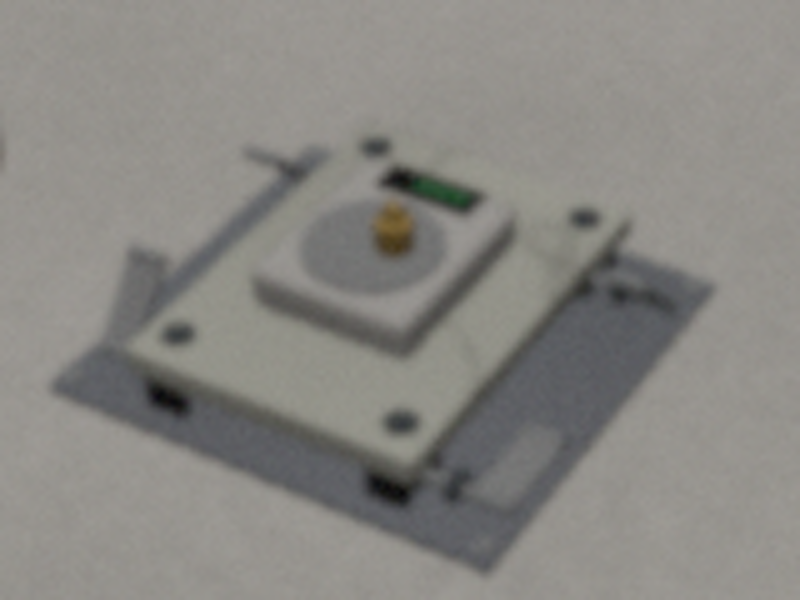

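The far-left tab is flat (150,183 in the top crop), the other three are up, and the weight and slab haven't moved. I'm handing in.

```bash
python3 -c "
from bench import ctrl
print(ctrl.hand_in())"
```

```text
the job is handed in; nothing more can be done
None
```

The slack corner was the far-left one. I pushed its shim tab flat to the stop and handed the job in at about 22 s; no verdict was reported.

**Corner tests**
- **Near-right:** solid, at 22 N and z = 46.9 mm. The fingertip slid about 6 mm off centre during this press, but the slab did not move.
- **Near-left:** solid, at 13.4 N and z = 46.9 mm.
- **Far-left:** sank 4 mm at 2.5–4 N, then hit its stop at 14 N.
- **Far-right:** not pressed, because the slack corner had already been found.

**Last checks**
- **Tab:** it seated with the fingertip at z = 12.4 mm under 21 N, against 13 mm expected when flat.
- **Far-left corner again:** it now holds, giving about 0.6 mm at 10.6 N.
- **Final pictures:** the far-left tab is flat and the other three are up. The weight is where it was, and the discs are at the same pixels as at the start. The rack, bottle and beaker were outside the final crops, so I did not recheck them; the arm never went near them.
- **Robot:** it is clear of everything. No check disagreed.

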